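Set a ring gasket on the inspection turntable and switch it on

ROBOT

A 6-joint arm with a two-finger parallel gripper is mounted at the origin on the work surface. World frame = base frame: x ahead of the robot, y to its left, z up, the work surface at z = 0. Lengths are in m, angles in degrees, forces in N, time in s.
With the tool pointing down it reaches from about 0.4 to 0.825 m from the base axis. Payload 7 kg.
Tool frame: the origin (TCP) lies on the front face of the gripper's body, between the roots of the fingers; the fingertips stand 66 mm ahead of it and the grasp point (between the pads) lies 47 mm ahead of it; z points along the fingers, y is the line along which they close (so a half turn about z gives the same grasp; the last joint's range is limited). The gripper opens to 88 mm and grips with 3 to 60 N. Pads are 19 mm wide; open, the fingers measure 130 mm over their backs; the gripper's body (78 mm by 193 mm) begins 47 mm behind the grasp point.
Start: joints at [-54.826, 20.546, 0.682, 0, -70.136, -16.507], TCP at [0.216, -0.639, 0.292] pointing down, gripper open.
Joint ranges: [-176.03, 176.03], [-82.01, 121.73], [-58.28, 71.71], [-173.87, 95.51], [-174.79, -0.11], [-173.66, 173.66]. Speed limits (degrees/s): [136.94, 136.94, 172.46, 180, 180, 180].

INTERFACE

Orientations are given as [roll, pitch, yaw] about the fixed x, y, z axes, in that order (R = Rz(yaw) Ry(pitch) Rx(roll)).
In Python, from plant import ctrl gives the robot as it stands.
- The arm moves only by the tool send_rows, never from a script. Its argument "deltas" is a list of rows, each a list of 2 entries, a list of its own where there are three numbers: the shift along the tool's x, y, z each as a share of 800 mm, from -1 to 1, then the turn about the tool's z as a share of 90 degrees, from -1 to 1. A call has exactly 5 rows; each row is the pose to reach, as a shift and turn from the pose commanded when the call began, along the tool's axes at that moment; what a row does not reach only later rows make up. A row lasts 1/12 s, in which the tool goes at most 41.7 mm and 7.16 degrees, less where a joint would pass 70% of its speed; a pose out of reach is approached as far as the arm can. A call with a number of a shift or a turn outside -1 to 1 is refused whole. A call with a gripper value outside its range is refused whole. "gripper" is the opening, from 0 (shut) to 1 (fully open), set as the call begins (left out, the last holds). The fingers move at their own pace and stop on an object; the grip force is fixed at half the most. Time passes only in rows, so rows that repeat a pose let the fingers close, or fill a call up. It gives the time, the measured TCP pose, the force, the opening and the grip force at its end, in the units of the state.
- ctrl.get_obs(): the state, without advancing time (a new reading comes with each control period).
- ctrl.snapshot(name): name is "scene" or "top" or "wrist"; returns a dict with "color" (400x640x3 uint8, red, green, blue), "vertical_fov" (degrees; the focal length in pixels is half the picture's height over the tangent of half this angle, whatever the lens; pixels are square), "cx", "cy" (the principal point, pixels), "rvec" (rotation vector, rad) and "tvec" (3), from world to camera coordinates, as OpenCV has them. Camera axes: x right, y down, z forward; pixel columns grow to the right and rows downward; lengths in m; the calibration is good to about 2 mm. The wrist camera is an equidistant fisheye: a pixel r from the principal point sees the ray r / f radians off the axis. A picture is of the moment at which its call begins. There is no depth.
- ctrl.close_job(): hands the job in; it is judged then, once.
Trained networks look in a picture, given as the dict that the camera call returned (one of the last four; its "shot" number tells which), for a name from the list of things; names that differ only in an ending like _2 or _b are one class to them, and where a whole thing is asked for, a point or a joint stands for the part that bears it (a point fixed in the world has none). Each returns a list of dicts, best first, with "conf" (0 to 1); they miss things now and then, are a little off and sometimes report something else, mostly with a low value. They report only what shows in the picture. A call takes as long as a camera call. They do not tell look-alikes from the thing itself.
- ctrl.boxes_of(picture, thing): "xy" ([column, row] as shares, 0 to 1, of the picture: columns of its width, rows of its height, amid what is visible of it).
- ctrl.cut_out(picture, thing): "pixels" (400x640 bool, what is visible of it) and "xy" ([column, row] as shares, 0 to 1, of the picture: columns of its width, rows of its height, amid what is visible of it).
The state is a dict: "clock": time; "joint_pos": joint angles; "qvel": joint speeds; "tau": joint torques, N m; "tool_pos": TCP position; "orientation": TCP orientation; "force": force on the tool from outside, world axes, zero at the start; "moment": the same for the moment, N m; "opening": finger opening in m; "gripper_force": force on a finger pad.
Only numpy, scipy, OpenCV 4.12 (cv2) and the standard library are available. Lean on these libraries where they do the work, as an engineer would, in place of code of your own. Each camera call takes 0.05 s, during which the arm holds its last target. There are 200 camera calls.

TASK

Put the medium-sized steel ring from the mat on the inspection turntable's stepped mandrel: keep hold of it while you slide it gently down to the middle step, where it stops, square and fully home, and then let go. Only then flip the turntable's drive switch, the toggle nearer the mandrel, over to on so that it snaps to the back like the lamp switch beside it. Leave the other two rings and the lamp switch as they are.

Things in the scene. Friction and masses are not known exactly. Their poses are not given: they have to be found in the camera images.
- ring_medium_center (a point): centre (half-way up, on the axis) of the medium of three plain steel ring-joint gaskets lying flat on the rubber mat: outer diameter 58.7 mm, bore 42.9 mm, 12.7 mm high, octagonal section (edges bevelled 1.3 mm), 0.08 to 0.16 kg. Site z is the ring's axis
- ring_small_center (a point): centre of the small steel ring on the mat: outer diameter 47.6 mm, bore 31.8 mm, 12.7 mm high. Stays on the mat
- ring_large_center (a point): centre of the large steel ring on the mat: outer diameter 68.3 mm, bore 52.4 mm, 12.7 mm high. Stays on the mat
- mat: square black rubber counter mat, 230 x 230 x 4 mm, fixed, flat on the bench; origin at the centre of its underside
- stand: motorised inspection turntable, fixed: grey housing 190 (x) x 320 (y) x 60 mm high; origin at the centre of its underside, x to its back, -x the operator's edge. Fixed aluminium platter, 160 mm across, at x 0, y -70, top 68 mm up, carries the mandrel. Control plate at the +y end: two toggles, behind them a knob (x 45, y 70, 18 mm tall). Lamp on a neck at x 60 to 90, y -20 to 25, 131 mm high
- seat (a point): on the mandrel's axis, where the medium ring's centre is when it is home on the middle step, 100.35 mm above the bench (the step's flat shoulder is at 94 mm). Site z is the axis. Below the step a 51 mm land down to a 90 mm flange, top at 74 mm; above it the middle land, 41.4 mm across up to 110 mm, with two engraved lines
- drive (a joint): drive switch, the toggle nearer the mandrel: steel bat 5 mm thick at the root, 8 mm near the tip, 36 mm from pivot to tip; pivot at stand x -25, y 58, 64 mm up. Rad: -0.28 off, leaning to the operator's edge (stand -x); +0.28 on, leaning to the back (+x); 0 upright. Over-centre spring: some 4 N near the tip starts it, less towards upright, past which it snaps over and stays
- drive_tip (a point): end of the drive switch's bat (moves with it), about 99 mm above the bench when leaning either way
- lamp (a joint): lamp switch, an identical toggle 58 mm further from the mandrel (pivot at stand x -25, y 116 mm): +0.28 = on, leaning to the back, which is how it starts and stays
- lamp_tip (a point): end of the lamp switch's bat
- mandrel_top (a point): top of the turned steel stepped mandrel, on its axis, 142 mm above the bench. Flat nose 15 mm across, widening down to the top land, 30.2 mm across from 130 down to the top step at 114 mm; there a flat shoulder out to 37.8 mm across, then a taper to the 41.4 mm middle land at 110 mm
Not all that is in view belongs to the job. Leave any purple look-alike of the part that bears ring_medium_center alone.

How it is judged:
By the outcome, as a careful person would: the job done as asked, in the order asked, and still so for the second after the job is handed in, with the robot touching nothing.
It also fails if it takes over 48 s, if anything falls off the work surface, if the arm or the gripper's body presses on something with over 40 N, if the wrist force passes 120 N, or if a joint passes its speed limit or range.

## Working session

There is one attempt and no reset: what is moved stays moved. The work goes in short steps, Python scripts to look and compute and a tool call to move; the robot and the scene stay as the last step left them, time stands still between calls to the robot, and variables do not carry over. Pictures are saved under pics/ and viewed, at most 10 in all, crops included, and the job is handed in when it is done.

Besides the shell and the picture viewer there is one more tool, called after ">>>" as name(argument=value, ...), one argument or row to a line, values as JSON. send_rows: Moves the arm, as the interface text tells. Shift numbers are shares of 800 mm and turn numbers shares of 90 degrees, none past 1 either way. Its arguments: {"type":"object","properties":{"deltas":{"type":"array","items":{"type":"array"}},"gripper":{"type":"number"}},"required":["deltas"]}

```bash
mkdir -p pics; cat > h.py <<'E'
import numpy as np, cv2
from scipy.spatial.transform import Rotation as Ro
from plant import ctrl
def cam(s):
    R=cv2.Rodrigues(np.array(s["rvec"],float))[0]; t=np.array(s["tvec"],float).ravel()
    return R,t,200/np.tan(np.radians(s["vertical_fov"])/2)
def ray(s,uv,fish):
    R,t,f=cam(s); x=(uv[0]-s["cx"])/f; y=(uv[1]-s["cy"])/f
    if fish:
        r=np.hypot(x,y); d=np.array([x/r*np.sin(r),y/r*np.sin(r),np.cos(r)]) if r>1e-9 else np.array([0,0,1.])
    else: d=np.array([x,y,1.])
    d=R.T@d; return -R.T@t,d/np.linalg.norm(d)
def onz(s,uv,z,fish=False):
    c,d=ray(s,uv,fish); return c+d*(z-c[2])/d[2]
def proj(s,p,fish=False):
    R,t,f=cam(s); q=R@np.asarray(p,float)+t
    if fish:
        r=np.hypot(q[0],q[1]); th=np.arctan2(r,q[2]); k=f*th/max(r,1e-9)
        return np.array([s["cx"]+k*q[0],s["cy"]+k*q[1]])
    return np.array([s["cx"]+f*q[0]/q[2],s["cy"]+f*q[1]/q[2]])
def tri(rs):
    A=np.zeros((3,3));b=np.zeros(3)
    for c,d in rs:
        M=np.eye(3)-np.outer(d,d);A+=M;b+=M@c
    return np.linalg.solve(A,b)
def save(n,im): cv2.imwrite("pics/"+n,cv2.cvtColor(im,cv2.COLOR_RGB2BGR))
E
python3 - <<'E'
from h import *
o=ctrl.get_obs(); print(o["clock"],o["tool_pos"],o["orientation"],o["opening"])
np.set_printoptions(precision=4,suppress=True)
for n in ["scene","top","wrist"]:
    s=ctrl.snapshot(n); save(n+"0.png",s["color"]); f=n=="wrist"
    R,t,fo=cam(s); print(n,-R.T@t,R[2],fo)
    for th in ["ring_medium_center","ring_small_center","ring_large_center","mat","stand","drive","lamp","drive_tip","lamp_tip","mandrel_top"]:
        try: print(th,[(round(d["conf"],2),np.round(np.array(d["xy"])*[640,400],1).tolist()) for d in ctrl.boxes_of(s,th)[:4]])
        except Exception as e: print(th,e)
E
```

```text
0.0 [ 0.21591505 -0.63913079  0.2912187 ] [ 1.79904994e+02 -8.20334252e-03 -1.61340704e+02] 0.08810277990300204
scene [0.8077 0.6056 0.7326] [-0.3203 -0.6178 -0.7181] 396.18756170592957
ring_medium_center [(0.89, [380.5, 267.1]), (0.78, [356.1, 221.8])]
ring_small_center [(0.45, [256.7, 173.7])]
ring_large_center [(0.59, [419.6, 287.1])]
mat [(0.79, [378.9, 302.3])]
stand [(0.82, [259.0, 173.0])]
drive [(0.62, [260.9, 172.1])]
lamp []
drive_tip []
lamp_tip []
mandrel_top [(0.94, [254.4, 170.2])]
top [0.4048 0.0685 1.1312] [ 0.1361  0.0088 -0.9907] 423.9893833867776
ring_medium_center [(0.6, [334.7, 258.1])]
ring_small_center [(0.69, [235.8, 214.4])]
ring_large_center [(0.61, [217.3, 248.3])]
mat [(0.69, [244.8, 229.5])]
stand [(0.65, [418.0, 186.8])]
drive []
lamp [(0.42, [249.6, 228.1])]
drive_tip []
lamp_tip []
mandrel_top [(0.87, [418.7, 189.4]), (0.48, [246.2, 228.7])]
wrist [ 0.1444 -0.6647  0.3853] [ 0.2641  0.0884 -0.9604] 309.70691628693146
ring_medium_center [(0.5, [589.3, 375.1])]
ring_small_center []
ring_large_center [(0.67, [606.0, 368.0])]
mat [(0.58, [595.9, 378.9])]
stand []
drive []
lamp []
drive_tip []
lamp_tip [(0.61, [596.8, 379.1])]
mandrel_top []
```

View pics/top0.png

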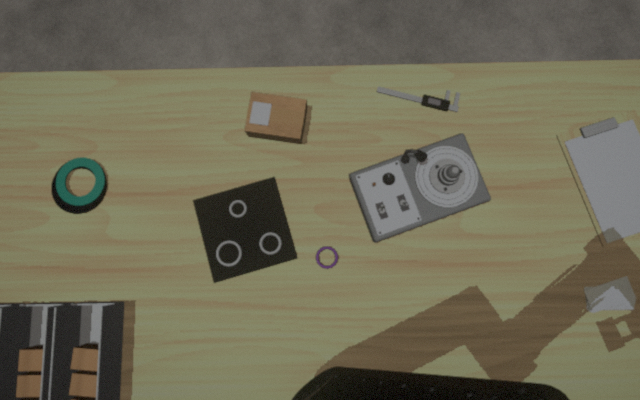

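View pics/scene0.png

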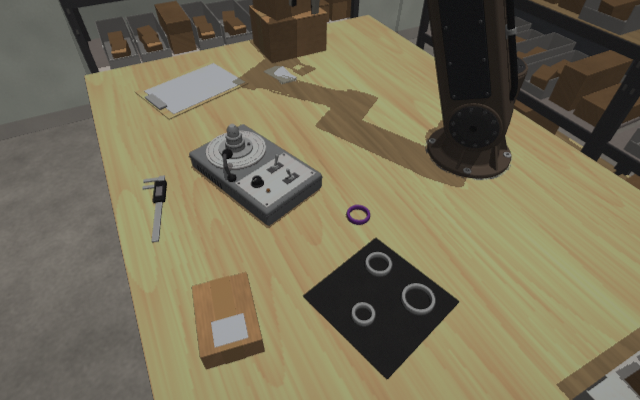

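Top view: on the black mat lie three steel rings: small (237,209), large (228,253), medium (270,243). The purple look-alike is off the mat at (327,257). In the scene view they are at medium (379,264), large (419,298), small (364,314), purple (358,214). My choice is the mid-sized grey ring on the mat. Next I measure it and make one close crop.

```bash
python3 - <<'E'
from h import *
np.set_printoptions(precision=4,suppress=True)
S={n:ctrl.snapshot(n) for n in("scene","top")}
P={"top":{"s":(237,209),"l":(228,253),"m":(270,243)},"scene":{"m":(379,264),"l":(419,298),"s":(364,314)}}
rays={}
for n,s in S.items():
    g=cv2.cvtColor(s["color"],cv2.COLOR_RGB2GRAY)
    for k,(u,v) in P[n].items():
        w=24; x0,y0=u-w,v-w
        th=(g[y0:y0+2*w,x0:x0+2*w]>90).astype(np.uint8)
        cs,_=cv2.findContours(th,cv2.RETR_EXTERNAL,cv2.CHAIN_APPROX_NONE)
        cs=[c for c in cs if len(c)>15 and cv2.pointPolygonTest(c,(w,w),False)>0]
        c=max(cs,key=cv2.contourArea); e=cv2.fitEllipse(c); uv=np.array(e[0])+[x0,y0]
        a=onz(s,uv,.0104); print(n,k,uv,np.array(e[1]),"xy@z",a)
        c0,d=ray(s,uv,False); print("  dia~",(max(e[1])+1)*np.linalg.norm(a-c0)/cam(s)[2])
        rays.setdefault(k,[]).append((c0,d))
for k in rays: print(k,tri(rays[k]))
for th in ["mandrel_top","drive","stand"]:
    for n,s in S.items():
        for d in ctrl.cut_out(s,th)[:2]:
            m=d["pixels"].astype(np.uint8); r=cv2.minAreaRect(cv2.findNonZero(m)); print(th,n,d["conf"],m.sum(),r)
s=S["top"]["color"]; a=cv2.resize(s[120:290,180:340],None,fx=3,fy=3,interpolation=3); b=cv2.resize(s[125:250,340:500],None,fx=2,fy=2,interpolation=3)
c=np.zeros((510,800,3),np.uint8); c[:,:480]=a; c[:250,480:]=b; save("crop1.png",c)
E
```

```text
scene m [378.3721 262.4844] [20.707  25.4364] xy@z [0.4531 0.2172 0.0104]
  dia~ 0.05961519211120096
scene l [418.1402 297.4848] [26.9295 33.5671] xy@z [0.4287 0.3272 0.0104]
  dia~ 0.0751903564014952
scene s [362.9826 312.6336] [20.3379 22.8653] xy@z [0.5472 0.3042 0.0104]
  dia~ 0.04968351176392973
top s [237.2763 208.0488] [16.1255 16.3077] xy@z [0.5515 0.3072 0.0104]
  dia~ 0.047161040226106454
top l [228.2103 252.9219] [24.1483 24.7764] xy@z [0.4327 0.3298 0.0104]
  dia~ 0.06998860326196422
top m [269.8773 242.8659] [20.4342 20.8628] xy@z [0.4573 0.2199 0.0104]
  dia~ 0.058383243816569626
m [0.4564 0.2197 0.0159]
l [0.4321 0.3289 0.0159]
s [0.5501 0.3063 0.0166]
mandrel_top scene 0.8 7581 ((255.3500213623047, 169.05001831054688), (122.8758316040039, 75.42698669433594), 37.87498474121094)
mandrel_top top 0.57 9241 ((418.1532287597656, 185.31362915039062), (76.54808807373047, 127.04759979248047), 69.67686462402344)
mandrel_top top 0.18 77 ((268.3121032714844, 245.54563903808594), (19.754793167114258, 15.465526580810547), 25.016895294189453)
stand scene 0.67 7409 ((255.35423278808594, 168.9196319580078), (123.84645080566406, 73.78978729248047), 38.33333969116211)
stand top 0.58 9279 ((418.0, 185.5), (76.77898406982422, 127.22370910644531), 69.44395446777344)
```

View pics/crop1.png

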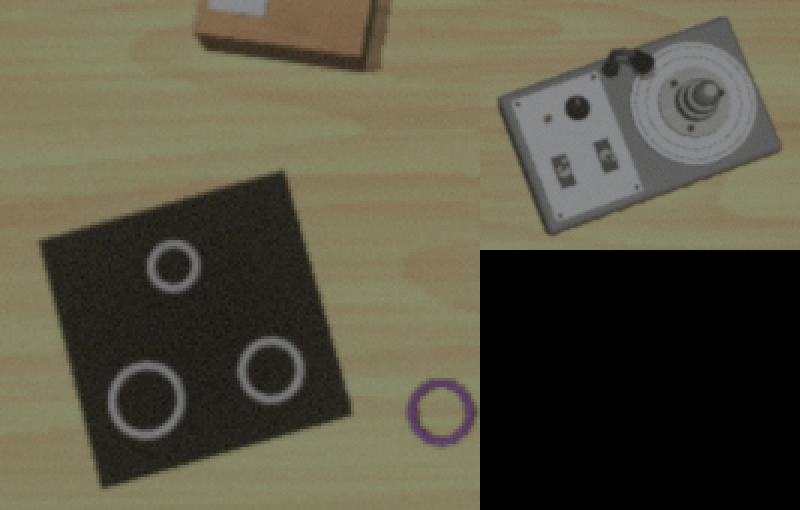

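The crop confirms it: the medium ring is the one at the lower right of the mat. I'll move to where the wrist camera can view the stand.

>>> send_rows(
  deltas=[
    [[-0.47, 0.485, -0.04], 0],
    [[-0.47, 0.485, -0.04], 0],
    [[-0.47, 0.485, -0.04], 0],
    [[-0.47, 0.485, -0.04], 0],
    [[-0.47, 0.485, -0.04], 0],
  ],
  gripper=0.84,
)

```text
clock: 2.47
tool_pos: [0.3056, -0.45, 0.3046]
orientation: [-180.0, 0.0, -161.4]
force: [1.9, 0.6, 0.7]
opening: 0.0738
gripper_force: 0.0
```

>>> send_rows(
  deltas=[
    [[-0.29, 0.3, -0.02], 0],
    [[-0.29, 0.3, -0.02], 0],
    [[-0.29, 0.3, -0.02], 0],
    [[-0.29, 0.3, -0.02], 0],
    [[-0.29, 0.3, -0.02], 0],
  ],
)

```text
clock: 2.88
tool_pos: [0.3948, -0.2618, 0.315]
orientation: [-180.0, 0.1, -161.3]
force: [1.4, -0.8, -0.0]
opening: 0.0731
gripper_force: 0.0
```

```bash
python3 - <<'E'
from h import *
import pickle
s=ctrl.snapshot("wrist"); o=ctrl.get_obs(); pickle.dump((s,o),open("w1.pkl","wb")); save("w1.png",s["color"])
print(o["clock"],o["tool_pos"],o["orientation"])
E
```

```text
2.9333 [ 0.39768926 -0.25716319  0.31554529] [-179.97105112    0.19327994 -161.1558252 ]
```

View pics/w1.png

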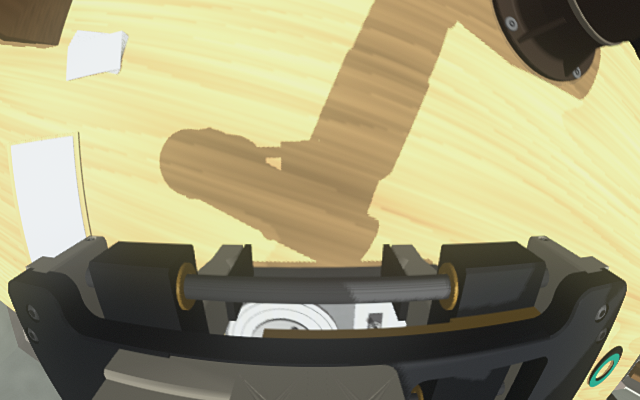

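The wrist camera looks back at the gripper: fingertips at about (245,265) and (395,265), with the stand mostly hidden behind the gripper at (310,318). The tool has to be beyond an object for the camera to see it, so I'll move past the ring.

>>> send_rows(
  deltas=[
    [[-0.37, 0.54, 0], 0],
    [[-0.37, 0.54, 0], 0],
    [[-0.37, 0.54, 0], 0],
    [[-0.37, 0.54, 0], 0],
    [[-0.37, 0.54, 0], 0],
  ],
)

```text
clock: 3.35
tool_pos: [0.4511, -0.0612, 0.315]
orientation: [-180.0, 0.1, -161.3]
force: [0.9, -1.7, 0.4]
opening: 0.0736
gripper_force: 0.0
```

```bash
python3 - <<'E'
from h import *
import pickle
o=ctrl.get_obs(); print(o["clock"],o["tool_pos"],o["orientation"])
E
```

```text
3.35 [ 0.45105434 -0.06122121  0.31503566] [-1.79992069e+02  8.32336088e-02 -1.61335575e+02]
```

>>> send_rows(
  deltas=[
    [[-0.23, 0.33, 0.08], 0],
    [[-0.23, 0.33, 0.08], 0],
    [[-0.23, 0.33, 0.08], 0],
    [[-0.23, 0.33, 0.08], 0],
    [[-0.23, 0.33, 0.08], 0],
  ],
)

```text
clock: 3.77
tool_pos: [0.5082, 0.1352, 0.2739]
orientation: [180.0, 0.1, -161.3]
force: [0.5, -0.3, -0.1]
opening: 0.0735
gripper_force: 0.0
```

>>> send_rows(
  deltas=[
    [[-0.09, 0.12, 0.03], 0],
    [[-0.09, 0.12, 0.03], 0],
    [[-0.09, 0.12, 0.03], 0],
    [[-0.09, 0.12, 0.03], 0],
    [[-0.09, 0.12, 0.03], 0],
  ],
)

```text
clock: 4.18
tool_pos: [0.5456, 0.2488, 0.2483]
orientation: [-179.9, -0.1, -161.2]
force: [0.0, -0.4, 0.3]
opening: 0.074
gripper_force: 0.0
```

```bash
python3 - <<'E'
from h import *
import pickle
s=ctrl.snapshot("wrist"); o=ctrl.get_obs(); pickle.dump((s,o),open("w2.pkl","wb")); save("w2.png",s["color"])
print(o["clock"],o["tool_pos"],o["orientation"])
print(proj(s,[.4563,.2195,.0104],True))
E
```

```text
4.2333 [0.54540845 0.24764966 0.2489723 ] [-1.79963263e+02 -8.58688491e-02 -1.61267027e+02]
[319.08908361 105.98242023]
```

View pics/w2.png

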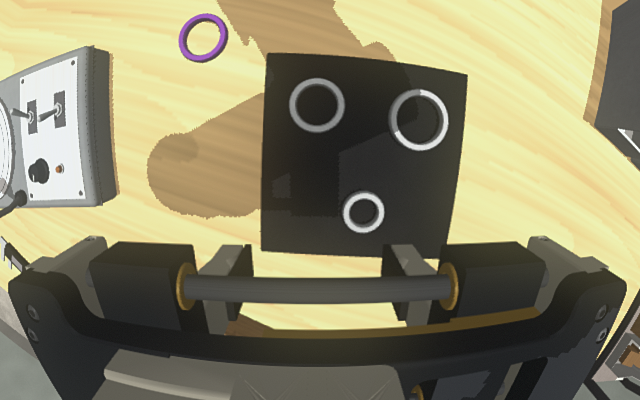

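Wrist view: the medium ring is at (317,105), large (419,120), small (363,212), and purple (203,37). This agrees with the projected estimate.

```bash
cat >> h.py <<'E'
from scipy.optimize import least_squares
def ringfit(s,u,v,w,z,thr):
    g=cv2.cvtColor(s["color"],cv2.COLOR_RGB2GRAY); x0,y0=u-w,v-w
    th=(g[max(y0,0):v+w,x0:u+w]>thr).astype(np.uint8)
    cs,_=cv2.findContours(th,cv2.RETR_EXTERNAL,cv2.CHAIN_APPROX_NONE)
    c=max([c for c in cs if cv2.pointPolygonTest(c,(w,w),False)>0],key=cv2.contourArea)[:,0]+[x0,max(y0,0)]
    P=np.array([onz(s,q,z,True)[:2] for q in c])
    r=least_squares(lambda p:np.hypot(*(P-p[:2]).T)-p[2],[*P.mean(0),.03],loss="soft_l1",f_scale=5e-4)
    return r.x,np.abs(r.fun).mean()
E
python3 - <<'E'
from h import *
import pickle
np.set_printoptions(precision=4,suppress=True)
s,o=pickle.load(open("w2.pkl","rb"))
g=cv2.cvtColor(s["color"],cv2.COLOR_RGB2GRAY); print(g[105,280:355:2])
for n,u,v in(("m",317,105),("l",419,120),("s",363,212)):
    for z in(.0104,.0155):
        print(n,z,ringfit(s,u,v,36,z,65))
E
```

```text
[ 49  49  47  45  51 140 150 145  62  40  41  41  38  39  38  38  37  39
  34  37  36  35  36  36  36  34  36  35  36 107 145 145  94  32  35  34
  34  34]
m 0.0104 (array([0.4558, 0.2163, 0.0291]), np.float64(0.000252009729291941))
m 0.0155 (array([0.4561, 0.2164, 0.0287]), np.float64(0.00024813732969568975))
l 0.0104 (array([0.431 , 0.327 , 0.0346]), np.float64(0.0003434109843783001))
l 0.0155 (array([0.4317, 0.3254, 0.0341]), np.float64(0.0003381301629088618))
s 0.0104 (array([0.5504, 0.3041, 0.0243]), np.float64(0.0003740339028333568))
s 0.0155 (array([0.5492, 0.3029, 0.0239]), np.float64(0.0003682775708600723))
```

>>> send_rows(
  deltas=[
    [[0.06, 0, 0.04], 0],
    [[0.118, 0, 0.08], 0],
    [[0.118, 0, 0.12], 0],
    [[0.118, 0, 0.16], 0],
    [[0.118, 0, 0.174], 0],
  ],
)

```text
clock: 4.65
tool_pos: [0.4526, 0.2134, 0.1077]
orientation: [-180.0, -0.2, -161.4]
force: [-1.3, -0.7, 0.2]
opening: 0.0733
gripper_force: 0.0
```

```bash
python3 - <<'E'
from h import *
import pickle
np.set_printoptions(precision=4,suppress=True)
s=ctrl.snapshot("wrist");s=ctrl.snapshot("wrist"); o=ctrl.get_obs(); pickle.dump((s,o),open("w3.pkl","wb")); save("w3.png",s["color"])
print(o["clock"],o["tool_pos"],o["orientation"]); print(proj(s,[.456,.2165,.0104],True))
E
```

```text
4.75 [0.4546 0.2146 0.109 ] [-179.892    -0.2227 -161.3908]
[321.6005 246.3921]
```

View pics/w3.png

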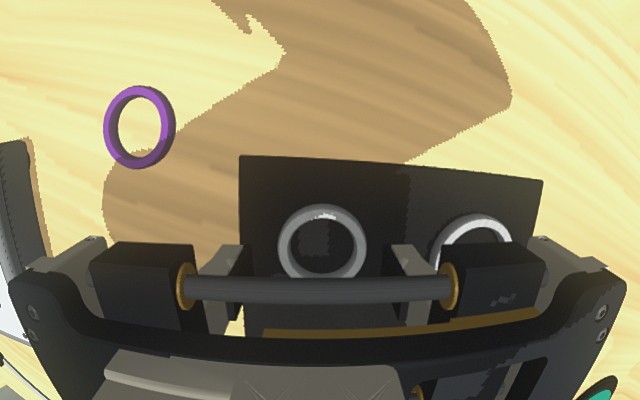

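The ring sits centred between the fingers at (322,246). I'll descend and grip.

>>> send_rows(
  deltas=[
    [[-0.002, 0.001, 0.02], 0],
    [[-0.002, 0.001, 0.035], 0],
    [[-0.002, 0.001, 0.043], 0],
    [[-0.002, 0.001, 0.046], 0],
    [[-0.002, 0.001, 0.046], 0],
  ],
)

```text
clock: 5.17
tool_pos: [0.4579, 0.2182, 0.0746]
orientation: [180.0, 0.0, -161.4]
force: [0.8, -0.6, -0.0]
opening: 0.0736
gripper_force: 0.0
```

>>> send_rows(
  deltas=[
    [[0, 0, 0], 0],
    [[0, 0, 0], 0],
    [[0, 0, 0], 0],
    [[0, 0, 0], 0],
    [[0, 0, 0], 0],
  ],
  gripper=0.6,
)

```text
clock: 5.58
tool_pos: [0.4577, 0.2184, 0.0745]
orientation: [180.0, 0.1, -161.3]
force: [-1.8, -0.3, 6.8]
opening: 0.0574
gripper_force: 30.0
```

>>> send_rows(
  deltas=[
    [[0, 0, -0.01], 0],
    [[0, 0, -0.03], 0],
    [[0, 0, -0.07], 0],
    [[0, 0, -0.12], 0],
    [[0, 0, -0.17], 0],
  ],
)

```text
clock: 6.0
tool_pos: [0.4565, 0.2174, 0.2111]
orientation: [-179.9, -0.1, -161.3]
force: [1.3, 0.9, -1.3]
opening: 0.0572
gripper_force: 30.0
```

```bash
python3 - <<'E'
from h import *
import pickle
np.set_printoptions(precision=4,suppress=True)
W=ctrl.snapshot("wrist"); o=ctrl.get_obs(); print(o["clock"],o["tool_pos"],o["force"],o["opening"],o["gripper_force"])
pickle.dump((W,o),open("w4.pkl","wb"))
S={n:ctrl.snapshot(n) for n in("scene","top")}; pickle.dump(S,open("s1.pkl","wb"))
# stand top rect corners from top image: cutout polygon and model fit
def stand(p):  # x,y,yaw of stand origin ; outline points
    c,s_=np.cos(p[2]),np.sin(p[2]); R=np.array([[c,-s_,0],[s_,c,0],[0,0,1]])
    return lambda q:(R@np.asarray(q,float).T).T+[p[0],p[1],0]
C=np.array([[x,y,z] for z in(0,.06) for x in(-.095,.095) for y in(-.16,.16)])
cont={}
for n,s in S.items():
    d=max(ctrl.cut_out(s,"stand"),key=lambda d:d["conf"]); m=d["pixels"].astype(np.uint8)
    m=cv2.morphologyEx(m,cv2.MORPH_OPEN,np.ones((7,7),np.uint8))
    cont[n]=max(cv2.findContours(m,0,cv2.CHAIN_APPROX_NONE)[0],key=cv2.contourArea); print(n,d["conf"],m.sum())
def res(p):
    f=stand(p); out=[]
    for n,s in S.items():
        h=cv2.convexHull(np.array([proj(s,q) for q in f(C)],np.float32))
        out+=[cv2.pointPolygonTest(h,(float(a),float(b)),True) for a,b in cont[n][:,0]]
    return np.array(out)
r=least_squares(res,[.6,-.16,np.radians(18)],loss="soft_l1",f_scale=1,x_scale=[.01,.01,.05],diff_step=1e-3)
print(r.x[:2],np.degrees(r.x[2]),np.abs(r.fun).mean())
f=stand(r.x); print("mandrel",f([[0,-.07,.142]]),"drive piv",f([[-.025,.058,.064]]))
E
```

```text
6.05 [0.4598 0.2196 0.2198] [4.0927 1.6557 6.5193] 0.05758928677450789 30.000844504527322
scene 0.97 7390
top 0.89 8993
[ 0.5943 -0.173 ] 18.942586238076753 1.8046492887754362
mandrel [[ 0.6171 -0.2392  0.142 ]] drive piv [[ 0.5519 -0.1262  0.064 ]]
```

>>> send_rows(
  deltas=[
    [[-0.1145, -0.606, -0.1], 0],
    [[-0.1145, -0.606, -0.1], 0],
    [[-0.1145, -0.606, -0.1], 0],
    [[-0.1145, -0.606, -0.1], 0],
    [[-0.1145, -0.606, -0.1], 0],
  ],
)

```text
clock: 6.67
tool_pos: [0.5579, 0.037, 0.2416]
orientation: [180.0, -0.2, -161.3]
force: [0.9, 1.3, -2.5]
opening: 0.0574
gripper_force: 30.0
```

>>> send_rows(
  deltas=[
    [[-0.067, -0.353, -0.058], 0],
    [[-0.067, -0.353, -0.058], 0],
    [[-0.067, -0.353, -0.058], 0],
    [[-0.067, -0.353, -0.058], 0],
    [[-0.067, -0.353, -0.058], 0],
  ],
)

```text
clock: 7.08
tool_pos: [0.6591, -0.1422, 0.2741]
orientation: [179.9, -0.2, -161.3]
force: [1.1, 0.7, -1.7]
opening: 0.057
gripper_force: 30.0
```

>>> send_rows(
  deltas=[
    [[-0.02, -0.1, -0.017], 0],
    [[-0.02, -0.1, -0.017], 0],
    [[-0.02, -0.1, -0.017], 0],
    [[-0.02, -0.1, -0.017], 0],
    [[-0.02, -0.1, -0.017], 0],
  ],
)

```text
clock: 7.5
tool_pos: [0.6992, -0.211, 0.287]
orientation: [179.9, -0.2, -161.4]
force: [0.1, 0.5, -1.3]
opening: 0.0576
gripper_force: 30.0
```

```bash
python3 - <<'E'
from h import *
import pickle
np.set_printoptions(precision=4,suppress=True)
s=ctrl.snapshot("wrist"); o=ctrl.get_obs(); pickle.dump((s,o),open("w5.pkl","wb")); save("w5.png",s["color"])
print(o["clock"],o["tool_pos"],o["orientation"],o["force"]); print(proj(s,[.617,-.239,.142],True))
E
```

```text
7.55 [ 0.6992 -0.2103  0.2878] [ 179.8997   -0.1783 -161.3339] [-0.4553  0.056  -2.7569]
[317.4743 108.9774]
```

View pics/w5.png

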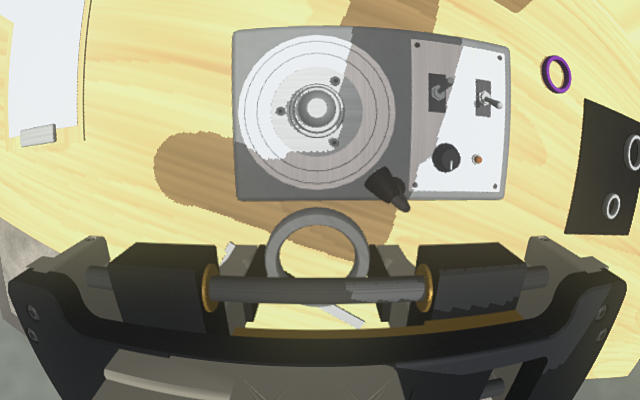

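Wrist view: the held ring is at (317,250), the mandrel nose at (317,107) and the platter around it. The drive toggle is at (440,92), leaning to the operator. The lamp toggle is at (490,98). I'll fit the circles next.

```bash
cat >> h.py <<'E'
def score(G,s,cs,arc=(0,360)):
    # cs: list of (center3,r); mean gradient magnitude normal to circle
    tot=0
    a=np.radians(np.arange(arc[0],arc[1],4))
    for c,r in cs:
        P=np.array([proj(s,[c[0]+r*np.cos(t),c[1]+r*np.sin(t),c[2]],True) for t in a]).astype(np.float32)
        Q=np.array([proj(s,[c[0]+(r+.001)*np.cos(t),c[1]+(r+.001)*np.sin(t),c[2]],True) for t in a])-P
        Q/=np.linalg.norm(Q,axis=1)[:,None]
        gx,gy=[cv2.remap(g,P[:,0],P[:,1],cv2.INTER_LINEAR).ravel() for g in G]
        tot+=np.minimum(np.abs(gx*Q[:,0]+gy*Q[:,1]),60).mean()
    return tot
def grads(s,sig=1.0):
    g=cv2.GaussianBlur(cv2.cvtColor(s["color"],cv2.COLOR_RGB2GRAY).astype(np.float32),(0,0),sig)
    return cv2.Sobel(g,cv2.CV_32F,1,0)/4,cv2.Sobel(g,cv2.CV_32F,0,1)/4
def best(fn,x0,steps):
    from scipy.optimize import minimize
    x=np.array(x0,float); n=len(x)
    for sc in steps:
        g=np.stack(np.meshgrid(*[np.linspace(-sc,sc,9)]*n),-1).reshape(-1,n)
        x=x+max(g,key=lambda d:fn(x+d))
    r=minimize(lambda q:-fn(q),x,method="Nelder-Mead",options=dict(initial_simplex=np.vstack([x,x+np.eye(n)*5e-4]),xatol=2e-5,fatol=1e-3)); return r.x,-r.fun
E
python3 - <<'E'
from h import *
import pickle
np.set_printoptions(precision=4,suppress=True)
s,o=pickle.load(open("w5.pkl","rb")); G=grads(s)
T=np.array(o["tool_pos"]); R=Ro.from_euler("xyz",o["orientation"],degrees=True).as_matrix()
for nm,L in (("all",[(.068,.08),(.074,.045),(.130,.0151),(.110,.0207),(.142,.0075),(.094,.0255)]),("platter",[(.068,.08)]),("flange",[(.074,.045)]),("mandrel",[(.130,.0151),(.110,.0207),(.142,.0075)]),("nose",[(.142,.0075)])):
    f=lambda p:score(G,s,[((p[0],p[1],z),r) for z,r in L]); x,v=best(f,[.617,-.239],[.008,.002]); print(nm,x,v)
    if nm=="all": A=x
# ring in tool frame
def rc(p):
    c=T+R@np.array([p[0],p[1],p[2] if len(p)>2 else .06415]); 
    return [((c[0],c[1],c[2]+dz),r) for dz,r in((.00505,.02935),(.00635,.02275),(.00505,.02145))]
arc=(18.7+90+25,18.7+270-25)
f=lambda p:score(G,s,rc(p),arc)
x,v=best(f,[0,0],[.006,.0015]); print("ring tool xy",x,v)
x3,v=best(f,[x[0],x[1],.064],[.003,.001]); print("ring tool xyz",x3,v)
im=cv2.resize(s["color"],None,fx=3,fy=3,interpolation=cv2.INTER_CUBIC)
def draw(c,r,col):
    P=np.array([proj(s,[c[0]+r*np.cos(t),c[1]+r*np.sin(t),c[2]],True) for t in np.linspace(0,6.29,90)])*3+1; cv2.polylines(im,[P.astype(int)],True,col,1)
for z,r in [(.068,.08),(.074,.045),(.130,.0151),(.110,.0207),(.142,.0075)]: draw((*A,z),r,(255,0,0))
for c,r in rc(x): draw(c,r,(0,255,0))
save("ov.png",im[70:860,680:1300][::1,::1][:600] if 0 else cv2.resize(im[70:870,680:1480],(600,600)))
E
```

```text
all [ 0.6163 -0.2403] 201.71787369102884
platter [ 0.6161 -0.2402] 39.343485747400514
flange [ 0.6161 -0.2404] 13.058911341594657
mandrel [ 0.6163 -0.2402] 122.45993822505312
nose [ 0.6161 -0.2401] 52.850429611116354
ring tool xy [ 0.0013 -0.0015] 49.16141150884202
ring tool xyz [ 0.0023 -0.0013  0.0609] 50.865006435043114
```

View pics/ov.png

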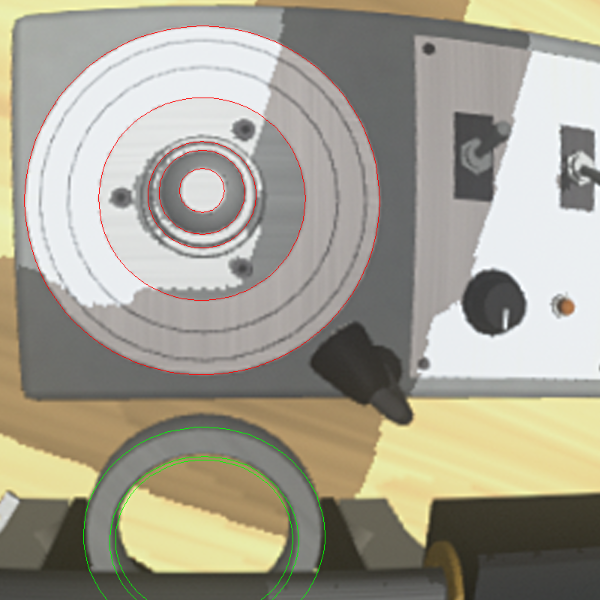

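The mandrel fit is consistent at all heights, axis at (0.6162, -0.2402). I'll move the ring to just above the nose and compare the two there, at nearly the same depth.

>>> send_rows(
  deltas=[
    [[0.05, 0, 0], 0],
    [[0.09, 0, 0], 0],
    [[0.108, 0, 0.04], 0],
    [[0.108, 0, 0.07], 0],
    [[0.108, 0, 0.079], 0],
  ],
)

```text
clock: 7.97
tool_pos: [0.6151, -0.237, 0.2236]
orientation: [179.8, -0.2, -161.3]
force: [-0.3, 1.1, -1.9]
opening: 0.0574
gripper_force: 30.0
```

>>> send_rows(
  deltas=[
    [[0, 0, 0], 0],
    [[0, 0, 0], 0],
    [[0, 0, 0], 0],
    [[0, 0, 0], 0],
    [[0, 0, 0], 0],
  ],
)

```text
clock: 8.38
tool_pos: [0.6189, -0.2384, 0.2279]
orientation: [-180.0, 0.1, -161.3]
force: [-0.3, -0.6, -1.3]
opening: 0.0572
gripper_force: 30.0
```

```bash
cat > look.py <<'E'
from h import *
import pickle,sys
np.set_printoptions(precision=4,suppress=True)
s=ctrl.snapshot("wrist"); o=ctrl.get_obs(); G=grads(s); pickle.dump((s,o),open(sys.argv[1]+".pkl","wb"))
T=np.array(o["tool_pos"]); R=Ro.from_euler("xyz",o["orientation"],degrees=True).as_matrix()
print(o["clock"],T,o["orientation"],o["force"])
def rc(p):
    c=T+R@np.array([p[0],p[1],p[2] if len(p)>2 else .06415])
    return [((c[0],c[1],c[2]+dz),r) for dz,r in((.00505,.02935),(.00635,.02275),(-.00505,.02145),(-.00505,.02935))]
f=lambda p:score(G,s,rc(p),(134,264))
xr,v=best(f,[0.0015,-.0015],[.004,.001]); print("ring tool xy",xr,v)
g=lambda p:score(G,s,[((p[0],p[1],.142),.0075)]+([((p[0],p[1],.130),.0151)] if T[2]>.24 else []))
m,v=best(g,[.6162,-.2402],[.003,.001]); print("nose",m,v)
d=R.T@(np.array([*m,0])-np.array([*(T+R@np.array([*xr,.064]))[:2],0])); print("needed shift tool xy mm",d[:2]*1000,"shares",d[:2]/.8)
im=s["color"][130:310,200:440]; im=cv2.resize(im,None,fx=3,fy=3,interpolation=cv2.INTER_CUBIC)
def draw(c,r,col):
    P=(np.array([proj(s,[c[0]+r*np.cos(t),c[1]+r*np.sin(t),c[2]],True) for t in np.linspace(0,6.29,90)])-[200,130])*3+1; cv2.polylines(im,[P.astype(int)],True,col,1)
draw((*m,.142),.0075,(255,0,0)); draw((*m,.13),.0151,(255,0,0))
for c,r in rc(xr): draw(c,r,(0,255,0))
save(sys.argv[1]+".png",im)
E
python3 look.py w6
```

```text
8.4333 [ 0.6187 -0.2384  0.2276] [-179.9643    0.0699 -161.3137] [-0.1307 -0.8301 -1.9395]
ring tool xy [ 0.0014 -0.001 ] 58.46671352115145
nose [ 0.6164 -0.2399] 20.502023435037295
needed shift tool xy mm [1.3784 0.4006] shares [0.0017 0.0005]
```

View pics/w6.png

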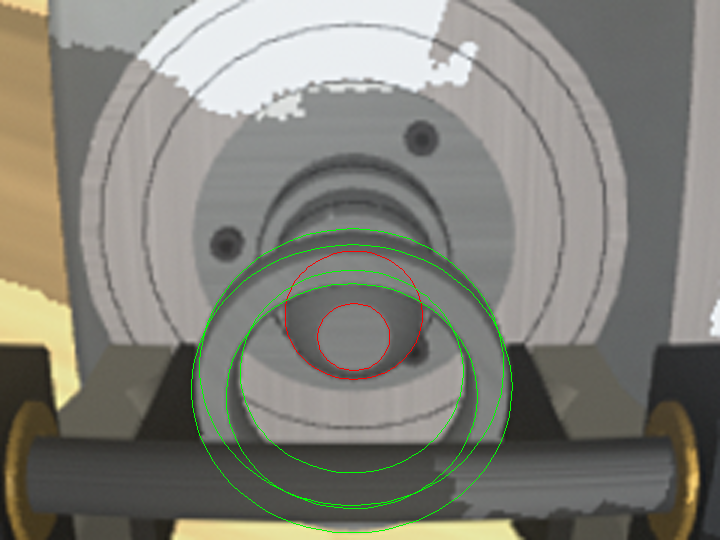

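Both fits sit well on the picture: the nose is at crop (353,337) inside the bore. I'll check the ring's height and tilt in the fit, since these couple to x.

```bash
python3 - <<'E'
from h import *
import pickle
np.set_printoptions(precision=4,suppress=True)
for n in("w5","w6"):
    s,o=pickle.load(open(n+".pkl","rb")); G=grads(s)
    T=np.array(o["tool_pos"]); R=Ro.from_euler("xyz",o["orientation"],degrees=True).as_matrix()
    for z in np.arange(.060,.0685,.001):
        def rc(p):
            c=T+R@np.array([p[0],p[1],z])
            return [((c[0],c[1],c[2]+dz),r) for dz,r in((.00505,.02935),(.00635,.02275),(-.00505,.02145),(-.00505,.02935),(.00635,.02805))]
        print(n,z,*best(lambda p:score(G,s,rc(p),(134,264)),[.0015,-.0012],[.004,.001]))
E
```

```text
w5 0.06 [ 0.0027 -0.0012] 92.30575101209133
w5 0.061 [ 0.0025 -0.0012] 92.77504454010503
w5 0.062 [ 0.0022 -0.0013] 92.26406467770451
w5 0.063 [ 0.002  -0.0013] 91.1470587117387
w5 0.064 [ 0.0017 -0.0013] 90.02958292470176
w5 0.065 [ 0.0014 -0.0012] 88.36145702289701
w5 0.066 [ 0.0012 -0.0012] 86.88700066762128
w5 0.067 [ 0.0009 -0.0012] 84.57491514472285
w5 0.068 [ 0.0006 -0.001 ] 82.3863235600628
w6 0.06 [ 0.0025 -0.001 ] 79.5894398695792
w6 0.061 [ 0.0022 -0.001 ] 80.41860343896995
w6 0.062 [ 0.002 -0.001] 80.61291098650538
w6 0.063 [ 0.0017 -0.001 ] 80.11935004156912
w6 0.064 [ 0.0015 -0.001 ] 79.3799753785568
w6 0.065 [ 0.0012 -0.001 ] 78.55146937279015
w6 0.066 [ 0.0009 -0.001 ] 77.28200643976582
w6 0.067 [ 0.0006 -0.0009] 75.68664112278826
w6 0.068 [ 0.0004 -0.0009] 74.19667709622696
```

>>> send_rows(
  deltas=[
    [[0.0014, 0.0005, 0.005], 0],
    [[0.0014, 0.0005, 0.015], 0],
    [[0.0014, 0.0005, 0.027], 0],
    [[0.0014, 0.0005, 0.037], 0],
    [[0.0014, 0.0005, 0.042], 0],
  ],
)

```text
clock: 8.85
tool_pos: [0.6161, -0.2384, 0.1909]
orientation: [179.9, -0.1, -161.4]
force: [-0.5, -0.8, -2.3]
opening: 0.0575
gripper_force: 30.0
```

>>> send_rows(
  deltas=[
    [[0, 0, 0], 0],
    [[0, 0, 0], 0],
    [[0, 0, 0], 0],
    [[0, 0, 0], 0],
    [[0, 0, 0], 0],
  ],
)

```text
clock: 9.27
tool_pos: [0.6172, -0.2385, 0.1936]
orientation: [-180.0, 0.0, -161.3]
force: [-0.1, -0.4, -0.6]
opening: 0.0575
gripper_force: 30.0
```

>>> send_rows(
  deltas=[
    [[0, 0, 0.002], 0],
    [[0, 0, 0.004], 0],
    [[0, 0, 0.006], 0],
    [[0, 0, 0.008], 0],
    [[0, 0, 0.01], 0],
  ],
)

```text
clock: 9.68
tool_pos: [0.6169, -0.2385, 0.1849]
orientation: [180.0, -0.0, -161.3]
force: [0.1, 0.1, -1.6]
opening: 0.0575
gripper_force: 30.0
```

>>> send_rows(
  deltas=[
    [[0, 0, 0.001], 0],
    [[0, 0, 0.002], 0],
    [[0, 0, 0.003], 0],
    [[0, 0, 0.003], 0],
    [[0, 0, 0.003], 0],
  ],
)

```text
clock: 10.1
tool_pos: [0.6169, -0.2386, 0.1827]
orientation: [180.0, -0.0, -161.3]
force: [-0.0, -0.6, -2.2]
opening: 0.0573
gripper_force: 30.0
```

>>> send_rows(
  deltas=[
    [[0, 0, 0.0007], 0],
    [[0, 0, 0.0014], 0],
    [[0, 0, 0.0021], 0],
    [[0, 0, 0.0028], 0],
    [[0, 0, 0.0035], 0],
  ],
)

```text
clock: 10.52
tool_pos: [0.6169, -0.2386, 0.1799]
orientation: [180.0, 0.0, -161.3]
force: [0.8, 0.3, -1.4]
opening: 0.0572
gripper_force: 30.0
```

>>> send_rows(
  deltas=[
    [[0, 0, 0.0007], 0],
    [[0, 0, 0.0014], 0],
    [[0, 0, 0.0021], 0],
    [[0, 0, 0.0028], 0],
    [[0, 0, 0.0035], 0],
  ],
)

```text
clock: 10.93
tool_pos: [0.617, -0.2385, 0.1771]
orientation: [-180.0, 0.0, -161.3]
force: [0.8, -0.2, -1.5]
opening: 0.0572
gripper_force: 30.0
```

>>> send_rows(
  deltas=[
    [[0, 0, 0.0007], 0],
    [[0, 0, 0.0014], 0],
    [[0, 0, 0.0021], 0],
    [[0, 0, 0.0028], 0],
    [[0, 0, 0.0035], 0],
  ],
)

```text
clock: 11.35
tool_pos: [0.617, -0.2386, 0.1744]
orientation: [-180.0, 0.0, -161.3]
force: [1.0, 0.9, -0.4]
opening: 0.0575
gripper_force: 30.0
```

>>> send_rows(
  deltas=[
    [[0, 0, 0.0007], 0],
    [[0, 0, 0.0014], 0],
    [[0, 0, 0.0021], 0],
    [[0, 0, 0.0028], 0],
    [[0, 0, 0.0035], 0],
  ],
)

```text
clock: 11.77
tool_pos: [0.6171, -0.2386, 0.1716]
orientation: [-180.0, 0.0, -161.3]
force: [0.7, 0.8, -0.6]
opening: 0.0572
gripper_force: 30.0
```

>>> send_rows(
  deltas=[
    [[0, 0, 0.001], 0],
    [[0, 0, 0.002], 0],
    [[0, 0, 0.003], 0],
    [[0, 0, 0.004], 0],
    [[0, 0, 0.005], 0],
  ],
)

```text
clock: 12.18
tool_pos: [0.617, -0.2385, 0.1675]
orientation: [-180.0, 0.0, -161.3]
force: [1.6, 0.3, -1.1]
opening: 0.0574
gripper_force: 30.0
```

>>> send_rows(
  deltas=[
    [[0, 0, 0.0005], 0],
    [[0, 0, 0.001], 0],
    [[0, 0, 0.0015], 0],
    [[0, 0, 0.002], 0],
    [[0, 0, 0.0025], 0],
  ],
)

```text
clock: 12.6
tool_pos: [0.617, -0.2385, 0.1656]
orientation: [-180.0, 0.0, -161.3]
force: [1.3, -0.2, -0.7]
opening: 0.0574
gripper_force: 30.0
```

>>> send_rows(
  deltas=[
    [[0, 0, 0.0003], 0],
    [[0, 0, 0.0006], 0],
    [[0, 0, 0.0009], 0],
    [[0, 0, 0.0012], 0],
    [[0, 0, 0.0015], 0],
  ],
)

```text
clock: 13.02
tool_pos: [0.617, -0.2385, 0.1646]
orientation: [-180.0, 0.0, -161.3]
force: [0.7, 0.6, 2.7]
opening: 0.0572
gripper_force: 30.0
```

>>> send_rows(
  deltas=[
    [[0, 0, 0.0002], 0],
    [[0, 0, 0.0004], 0],
    [[0, 0, 0.0006], 0],
    [[0, 0, 0.0008], 0],
    [[0, 0, 0.001], 0],
  ],
)

```text
clock: 13.43
tool_pos: [0.617, -0.2385, 0.1645]
orientation: [-180.0, 0.0, -161.3]
force: [-2.3, 2.7, 9.2]
opening: 0.0577
gripper_force: 30.0
```

The ring met the step at TCP z 0.1645, as predicted, with about 10 N. I'll let go and lift straight up.

>>> send_rows(
  deltas=[
    [[0, 0, -0.0008], 0],
    [[0, 0, -0.0008], 0],
    [[0, 0, -0.0008], 0],
    [[0, 0, -0.0008], 0],
    [[0, 0, -0.0008], 0],
  ],
  gripper=0.86,
)

```text
clock: 13.85
tool_pos: [0.6167, -0.2386, 0.1638]
orientation: [180.0, -0.0, -161.3]
force: [-0.2, 0.4, -0.0]
opening: 0.075
gripper_force: 0.0
```

>>> send_rows(
  deltas=[
    [[0, 0, -0.01], 0],
    [[0, 0, -0.03], 0],
    [[0, 0, -0.06], 0],
    [[0, 0, -0.1], 0],
    [[0, 0, -0.14], 0],
  ],
)

```text
clock: 14.27
tool_pos: [0.6165, -0.2386, 0.2774]
orientation: [180.0, -0.1, -161.3]
force: [1.8, 0.1, 1.1]
opening: 0.0757
gripper_force: 0.0
```

>>> send_rows(
  deltas=[
    [[-0.05, 0, 0], 0],
    [[-0.1, 0, 0], 0],
    [[-0.108, 0, 0], 0],
    [[-0.108, 0, 0], 0],
    [[-0.108, 0, 0], 0],
  ],
  gripper=0.3,
)

```text
clock: 14.68
tool_pos: [0.6987, -0.2106, 0.2756]
orientation: [180.0, -0.1, -161.3]
force: [-0.7, 0.4, -0.6]
opening: 0.0475
gripper_force: 0.0
```

```bash
python3 - <<'E'
from h import *
import pickle
np.set_printoptions(precision=4,suppress=True)
s=ctrl.snapshot("wrist"); s=ctrl.snapshot("wrist"); o=ctrl.get_obs(); G=grads(s); pickle.dump((s,o),open("w7.pkl","wb"))
print(o["clock"],o["tool_pos"])
m,v=best(lambda p:score(G,s,[((*p,.142),.0075),((*p,.13),.0151),((*p,.068),.08)]),[.6162,-.2402],[.004,.001]); print("mandrel",m,v)
for z in(.0955,.1003,.105):
    print("ring z",z,*best(lambda p:score(G,s,[((*p,z+.00635),.02805),((*p,z+.00635),.02275),((*p,z+.00505),.02935)]),m,[.003,.001]))
# tilt-free ring with z free
print(*best(lambda p:score(G,s,[((p[0],p[1],p[2]+.00635),.02805),((p[0],p[1],p[2]+.00635),.02275),((p[0],p[1],p[2]+.00505),.02935)]),[*m,.1003],[.003,.001]))
# yaw by housing / plate edges
def sc(yaw,L=.095,H=.16):
    c,q=np.cos(yaw),np.sin(yaw); Rz=np.array([[c,-q],[q,c]]); tot=0
    org=m-Rz@[0,-.07]
    for a,b in(((-L,-.13),(-L,.13)),((L,-.13),(L,.02)),((-.07,-H),(.07,-H)),((-.07,H),(.07,H))):
        t=np.linspace(0,1,60)[:,None]; X=np.array(a)*(1-t)+np.array(b)*t; X=X@Rz.T+org
        P=np.array([proj(s,[x,y,.06],True) for x,y in X]).astype(np.float32)
        d=np.gradient(P,axis=0); nrm=np.c_[-d[:,1],d[:,0]]/np.linalg.norm(d,axis=1)[:,None]
        gx,gy=[cv2.remap(g,P[:,0],P[:,1],1).ravel() for g in G]; tot+=np.minimum(abs(gx*nrm[:,0]+gy*nrm[:,1]),40).mean()
    return tot
ys=np.radians(np.arange(15,23,.1))
for L,H in((.095,.16),(.094,.159),(.093,.158),(.092,.157)):
    k=[sc(y,L,H) for y in ys]; print(L,np.degrees(ys[np.argmax(k)]),max(k))
for th in("drive","lamp","drive_tip","lamp_tip"):
    print(th,[(round(d["conf"],2),np.round(np.array(d["xy"])*[640,400],1).tolist()) for d in ctrl.boxes_of(s,th)[:2]])
for yaw in(18.7,):
    Rz=Ro.from_euler("z",yaw,degrees=True).as_matrix(); org=np.array([*m,0])-Rz@[0,-.07,0]
    for n,y,a in(("drive",.058,-.28),("lamp",.116,.28)):
        piv=org+Rz@[-.025,y,.064]; tip=org+Rz@[-.025+.036*np.sin(a),y,.064+.036*np.cos(a)]
        print(n,piv,tip,proj(s,piv,True),proj(s,tip,True))
print(ctrl.get_obs()["clock"])
im=cv2.resize(s["color"][20:220,220:520],(800,533),interpolation=cv2.INTER_CUBIC); save("w7.png",im)
E
```

```text
14.7833 [ 0.6981 -0.2112  0.2764]
mandrel [ 0.6162 -0.2401] 141.87377943339305
ring z 0.0955 [ 0.6156 -0.2402] 130.74787892910416
ring z 0.1003 [ 0.6154 -0.2402] 122.54478004879678
ring z 0.105 [ 0.6155 -0.2403] 108.97389875474236
[ 0.6155 -0.2402  0.0935] 132.36091735654392
0.095 18.099999999999987 78.857864
0.094 18.999999999999986 117.476204
0.093 18.999999999999986 133.85667
0.092 19.499999999999986 110.252556
drive []
lamp [(0.6, [502.1, 105.0]), (0.27, [616.8, 210.0])]
drive_tip [(0.5, [603.0, 178.0])]
lamp_tip [(0.64, [374.8, 116.3]), (0.5, [499.6, 104.5])]
drive [ 0.5515 -0.1269  0.064 ] [ 0.5421 -0.1301  0.0986] [441.9741  92.6129] [456.1041  79.4152]
lamp [ 0.5329 -0.0719  0.064 ] [ 0.5423 -0.0688  0.0986] [489.3664  98.671 ] [506.4854 107.2105]
14.9833
```

The ring is concentric with the mandrel and down on the middle step. Next is the drive switch: I'll shut the fingers and move to the operator side of the bat.

>>> send_rows(
  deltas=[
    [[0.19, 0.16, 0], 0],
    [[0.19, 0.16, 0], 0],
    [[0.19, 0.16, 0], 0],
    [[0.19, 0.16, 0], 0],
    [[0.19, 0.16, 0], 0],
  ],
  gripper=0,
)

```text
clock: 15.4
tool_pos: [0.5106, -0.1379, 0.2763]
orientation: [180.0, 0.0, -161.4]
force: [-0.4, 1.1, 0.4]
opening: 0.0018
gripper_force: 0.0
```

>>> send_rows(
  deltas=[
    [[0, 0, 0], 0],
    [[0, 0, 0.01], 0],
    [[0, 0, 0.03], 0],
    [[0, 0, 0.05], 0],
    [[0, 0, 0.06], 0],
  ],
)

```text
clock: 15.82
tool_pos: [0.5136, -0.1385, 0.2262]
orientation: [180.0, -0.1, -161.4]
force: [0.1, 0.1, -0.4]
opening: 0.0002
gripper_force: 0.0
```

```bash
python3 - <<'E'
from h import *
o=ctrl.get_obs(); T=np.array(o["tool_pos"]); R=Ro.from_euler("xyz",o["orientation"],degrees=True).as_matrix()
print(o["clock"],T,o["opening"],(R.T@(np.array([.5128,-.1389,.152])-T))/.8)
E
```

```text
15.8167 [ 0.51360461 -0.13850768  0.22615341] 0.00023406744228997146 [ 0.00097022 -0.00021596  0.09269318]
```

>>> send_rows(
  deltas=[
    [[0.001, 0, 0.03], 0],
    [[0.001, 0, 0.06], 0],
    [[0.001, 0, 0.08], 0],
    [[0.001, 0, 0.09], 0],
    [[0.001, 0, 0.09], 0],
  ],
)

```text
clock: 16.23
tool_pos: [0.5125, -0.1388, 0.1541]
orientation: [179.9, -0.2, -161.4]
force: [0.2, -0.3, 0.7]
opening: 0.0003
gripper_force: 0.0
```

>>> send_rows(
  deltas=[
    [[-0.003, 0, 0.001], 0],
    [[-0.006, 0, 0.001], 0],
    [[-0.009, 0, 0.001], 0],
    [[-0.012, 0, 0.001], 0],
    [[-0.014, 0, 0.001], 0],
  ],
)

```text
clock: 16.65
tool_pos: [0.5245, -0.1348, 0.1562]
orientation: [-180.0, 0.1, -161.3]
force: [0.2, -0.4, 0.4]
opening: 0.0003
gripper_force: 0.0
```

>>> send_rows(
  deltas=[
    [[0, 0, 0.002], 0],
    [[0, 0, 0.004], 0],
    [[-0.002, 0, 0.004], 0],
    [[-0.004, 0, 0.004], 0],
    [[-0.006, 0, 0.004], 0],
  ],
)

```text
clock: 17.07
tool_pos: [0.5283, -0.1334, 0.1522]
orientation: [-180.0, -0.0, -161.3]
force: [-0.2, 0.3, 0.1]
opening: 0.0002
gripper_force: 0.0
```

>>> send_rows(
  deltas=[
    [[-0.002, 0, 0], 0],
    [[-0.004, 0, 0], 0],
    [[-0.006, 0, 0], 0],
    [[-0.007, 0, 0], 0],
    [[-0.008, 0, 0], 0],
  ],
)

```text
clock: 17.48
tool_pos: [0.5342, -0.1314, 0.1522]
orientation: [180.0, -0.0, -161.3]
force: [-2.8, -0.5, 1.5]
opening: 0.0002
gripper_force: 1.1
```

>>> send_rows(
  deltas=[
    [[-0.002, 0, 0], 0],
    [[-0.004, 0, 0], 0],
    [[-0.006, 0, 0], 0],
    [[-0.008, 0, 0], 0],
    [[-0.008, 0, 0], 0],
  ],
)

```text
clock: 17.9
tool_pos: [0.5411, -0.1291, 0.1523]
orientation: [-180.0, 0.0, -161.3]
force: [-0.9, -0.2, -0.0]
opening: 0.0007
gripper_force: 0.0
```

>>> send_rows(
  deltas=[
    [[-0.001, 0, 0], 0],
    [[-0.002, 0, 0], 0],
    [[-0.003, 0, 0], 0],
    [[-0.004, 0, 0], 0],
    [[-0.004, 0, 0], 0],
  ],
)

```text
clock: 18.32
tool_pos: [0.5435, -0.1282, 0.1522]
orientation: [-180.0, 0.0, -161.3]
force: [-0.1, -0.1, 0.4]
opening: 0.0003
gripper_force: 0.0
```

The force dropped to zero past upright, so it has probably snapped over. I'll back off, rise and check.

>>> send_rows(
  deltas=[
    [[0.015, 0, 0], 0],
    [[0.03, 0, 0], 0],
    [[0.03, 0, -0.04], 0],
    [[0.03, 0, -0.09], 0],
    [[0.03, 0, -0.14], 0],
  ],
)

```text
clock: 18.73
tool_pos: [0.5185, -0.1365, 0.2648]
orientation: [180.0, -0.2, -161.4]
force: [2.0, 0.2, 0.9]
opening: 0.0001
gripper_force: 0.0
```

>>> send_rows(
  deltas=[
    [[0, 0, -0.05], 0],
    [[-0.05, 0, -0.06], 0],
    [[-0.1, -0.04, -0.06], 0],
    [[-0.15, -0.08, -0.06], 0],
    [[-0.2, -0.1, -0.06], 0],
  ],
)

```text
clock: 19.15
tool_pos: [0.6782, -0.159, 0.3133]
orientation: [-180.0, 0.1, -161.3]
force: [1.0, 0.5, 0.9]
opening: 0.0004
gripper_force: 0.0
```

>>> send_rows(
  deltas=[
    [[0, 0, 0], 0],
    [[0, 0, 0], 0],
    [[0, 0, 0], 0],
    [[0, 0, 0], 0],
    [[0, 0, 0], 0],
  ],
)

```text
clock: 19.57
tool_pos: [0.677, -0.1576, 0.3136]
orientation: [-180.0, 0.1, -161.3]
force: [0.7, 0.2, -0.8]
opening: 0.0003
gripper_force: 0.0
```

```bash
python3 - <<'E'
from h import *
s=ctrl.snapshot("wrist"); t=ctrl.snapshot("scene"); o=ctrl.get_obs(); print(o["clock"],o["tool_pos"],o["force"])
a=cv2.resize(s["color"][0:260,200:550],(538,400),interpolation=cv2.INTER_CUBIC)
b=cv2.resize(t["color"][110:220,190:330],(255,200),interpolation=cv2.INTER_CUBIC)
c=np.zeros((400,800,3),np.uint8); c[:,:538]=a; c[:200,540:795]=b
c[200:400,540:795]=cv2.resize(t["color"][200:380,300:470],(255,200)); save("fin.png",c)
E
```

```text
19.6667 [ 0.67725678 -0.1575539   0.31368279] [-0.08868369  0.6882944   0.08711055]
```

View pics/fin.png

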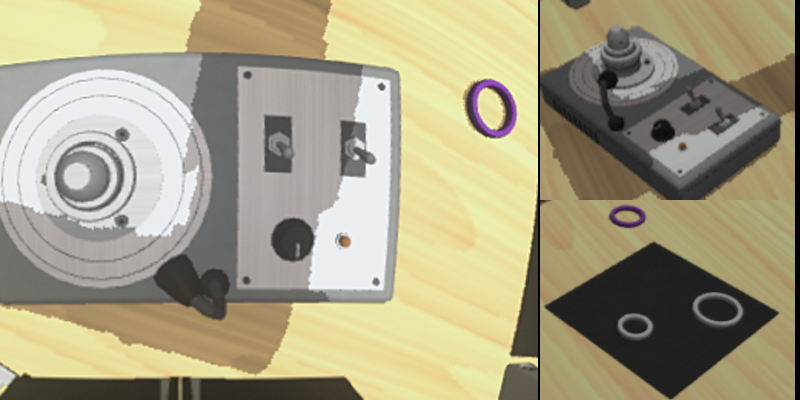

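The final picture shows the drive toggle at (280,145) leaning to the back like the lamp toggle at (358,150). The ring sits square on the mandrel at (88,178), the other two rings are still on the mat, and the robot is clear.

```bash
python3 -c "
from plant import ctrl
print(ctrl.close_job())"
```

```text
the job is handed in; nothing more can be done
None
```

The medium ring is home on the mandrel's middle step and was released there. The drive switch was then flipped to on, the other rings and the lamp switch look unmoved, and the job was handed in at about 19.7 s; no verdict came back.

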